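# Unhook the flute saddle and lay it in the tray

## Task

Take the cherry-wood saddle off the sloping flute rest: holding it by its handle, first swing its lower end up until the saddle is about level, with its lip still hooked on the brass ledge rod, then raise the lip straight up off the ledge. Lay the saddle in the middle of the green felt-lined tray, handle upward, lip and foot both down on the felt inside the walls; set it down rather than drop it, let go, and leave the other things on the desk alone.

Things in the scene. Friction and masses are not known exactly. Their poses are not given: they have to be found in the camera images.
- rest: Flute rest, fixed: maple stand 200 x 170 mm in plan, brass knob on its right side; origin at the centre of its underside on the desk. Its +x points to its high side, away from the robot at yaw 0. Its cork face slopes up towards +x at 0.66 rad (38 deg). Side boards stand 67 to 77 mm either side of its centre plane, no higher than the saddle's underside.
- rest_ledge (a point): Middle of the axis of the brass ledge rod (diameter 8 mm, along y) at the upper end of the sloping face, 65 mm along +x and 128 mm above the rest's origin; axes as the rest's. The saddle hangs on this rod and swings about it.
- saddle: Loose cherry-wood saddle, about 0.24 kg: plate 150 (x) x 110 (y) x 10 mm. Origin at the centre of the plate's underside; z is the plate's normal (handle side), x runs along the plate to the lip end, uphill at the start (0.66 rad above level). Two cork-lined cheeks 14 mm high stand on the plate at x = 3 to 69 mm, |y| = 30 to 50 mm.
- saddle_handle (a point): Point in the dark block handle on the saddle's lower half, at (-45, 0, 39) mm in the saddle's frame; axes as the saddle's. The block is 36 mm along x, 18 mm along y, from the plate's top (z = 10 mm) to z = 52 mm; 46 mm of free plate top lies on each side of it in y.
- saddle_lip (a point): Point inside the hook of the lip, (65.5, 0, -4) mm in the saddle's frame; on the ledge rod's axis while hung (within 5 mm along y). The lip is at x = 70 to 75 mm, 100 mm wide, and goes 20 mm down from the plate's underside. A foot at x = -75 to -67 mm goes down as far: on a flat floor the saddle stands level on both, origin 20 mm above the floor.
- tray: Fixed shallow maple tray lined with green felt, outside 210 (x) x 170 (y) mm, inside 200 x 160 mm, wall tops 18 mm above the desk; origin at the centre of its underside. It stands left or right of the rest.
- tray_floor (a point): Centre of the felt floor of the tray, 5 mm above the desk; axes as the tray's.
- mallet: Bystander: small iron mallet, 165 mm long, lying on the cork work mat; 25 mm high.
- gauge: Bystander: stepped cherry-wood plug gauge, 78 mm tall, foot diameter 36 mm, standing on the cork work mat (6 mm thick, 220 x 170 mm), which lies on the other side of the rest from the tray.
- flute: Bystander: bamboo shakuhachi 545 mm long, lying across on a low maple stand at the far side; top 65 mm above the desk.
- blank: Bystander: black horn utaguchi blank 34 x 18 x 12 mm, on the desk behind the rest to the left.
- wax: Bystander: amber wax jar with brass cap, diameter 52 mm, 55 mm tall, standing on the work mat.
- sander: Bystander: cork sanding block 90 x 45 x 24 mm, on the desk behind the rest to the right.
- rest_keeper (a point): Middle of the axis of the dark steel keeper rod (diameter 8 mm, along y), 17.5 mm further along +x than the ledge rod and 5 mm higher. The 5 mm thick lip hangs in the slot between the rods, 9.5 mm wide in plan. While the saddle lies on the slope the keeper is above the lip's tip; with the saddle level the lip can rise straight up through the slot, about 4.5 mm to spare.
Mind the look-alikes: they are no part of the job. Of the things like the saddle, leave any that is pink; of the rest the smaller one is meant.

How it is judged (in metres and radians):
On the way, in this order (a step that is already met when the one before it is completed fails the run):
1. the saddle's lower end is swung up until it is within 0.3 rad of level while its lip is still hooked on the ledge rod (lip point within 14 mm of the ledge point) (angle between saddle's own z axis and vertical below 0.3 rad and distance between saddle_lip and rest_ledge below 0.014 m), for 0.1 s.
2. the lip is raised clear of the ledge: lip point 30 mm or more above the ledge rod's axis and still above the rest (within 60 mm in plan) (z of saddle_lip in the frame of rest_ledge above 0.03 m and horizontal distance between saddle_lip and rest_ledge below 0.06 m).
At the end, for the whole second after the job is handed in: The saddle lies at rest in the tray: its centre within 30 mm of the tray's centre along each of the tray's axes, handle upward and level within 0.06 rad, with its underside 15 to 24 mm above the felt (standing on lip and foot) (x of saddle in the frame of tray_floor between -0.03 and 0.03 m and y of saddle in the frame of tray_floor between -0.03 and 0.03 m and z of saddle in the frame of tray_floor between 0.015 and 0.024 m and angle between saddle's own z axis and vertical below 0.06 rad and linear speed of saddle below 0.02 m/s); the robot touches nothing.
It fails at once if the saddle is dropped (moves faster than 0.5 m/s while not held by the fingers) (contact force between the fingers and saddle below 0.05 N and linear speed of saddle above 0.5 m/s).
It fails at once if another thing on the desk is moved more than 30 mm (distance of any of mallet, gauge, flute, blank, wax, sander from where it was at the start of the episode above 0.03 m).
It also fails if it takes over 43 s, if anything falls off the work surface, if the arm or the gripper's body presses on something with over 40 N, if the wrist force passes 120 N, or if a joint passes its speed limit or range.

## Robot

A 7-joint arm with a two-finger parallel gripper is mounted at the origin on the work surface. World frame = base frame: x ahead of the robot, y to its left, z up, the work surface at z = 0. Lengths are in m, angles in degrees, forces in N, time in s.
With the tool pointing down it reaches from about 0.425 to 0.875 m from the base axis. Payload 4.7 kg.
Tool frame: the origin (TCP) lies at the very end of the fingers, on their centre line; the grasp point (between the pads) lies env.hold_point_z behind it (env.hold_point_z is the distance from the TCP to the grasp point, in m); z points along the fingers, y is the line along which they close (so a half turn about z gives the same grasp; the last joint's range is limited). The gripper opens to 87 mm and grips with 3 to 60 N. Pads are 19 mm wide; open, the fingers measure 117 mm over their backs; the gripper's body (75 mm by 190 mm) begins 51 mm behind the grasp point.
Start: joints at [-64.28, 18.392, -4.016, 83.108, 1.295, 78.541, -3.26], TCP at [0.274, 0.59, 0.223] pointing down, gripper open.
Joint ranges: [-163.93, 163.93], [-17.29, 119.83], [-79.2, 71.16], [3.27, 140.29], [-89.18, 269.18], [5.43, 117.66], [-154.24, 154.24]. Speed limits (degrees/s): [147.25, 147.25, 180, 180, 180, 180, 180].

## Interface

Orientations are given as [roll, pitch, yaw] about the fixed x, y, z axes, in that order (R = Rz(yaw) Ry(pitch) Rx(roll)).
In Python, from cell import env gives the robot as it stands.
- The arm moves only by the shell command python3 -m jog 'ROWS' [FORCE]. ROWS is JSON, a list of rows, each an object with "dp": the shift along the tool's x, y, z in cm, a list of three; "twist": the turn about the tool's z in degrees; "fingers": the opening, from 0 (shut) to 1 (fully open). A call has 1 to 8 rows; each row is the pose to reach, as a shift and turn from the pose commanded when the call began, along the tool's axes at that moment; what a row does not reach only later rows make up. A row lasts 1/8 s, in which the tool goes at most 62.5 mm and 10.7 degrees, less where a joint would pass 70% of its speed; a pose out of reach is approached as far as the arm can. A call with a gripper value outside its range is refused whole. The fingers move at their own pace and stop on an object; FORCE is the grip in N (left out, the last holds). Time passes only in rows, so rows that repeat a pose let the fingers close. It gives the time, the measured TCP pose, the force, the opening and the grip force at its end, in the units of the state.
- env.get_obs(): the state, without advancing time (a new reading comes with each control period).
- env.read_camera(name): name is "scene" or "top" or "wrist"; returns a dict with "pixels" (480x640x3 uint8, blue, green, red), "depth" (480x640 float32, m along the optical axis (not along the pixel's ray), 0 where there is no reading), "fx", "fy", "cx", "cy" (pixels), "rvec" (rotation vector, rad) and "tvec" (3), from world to camera coordinates, as OpenCV has them. Camera axes: x right, y down, z forward; pixel columns grow to the right and rows downward; lengths in m; the calibration is good to about 2 mm. A picture is of the moment at which its call begins.
- env.sign_off(): hands the job in; it is judged then, once.
The state is a dict: "time_s": time; "qpos": joint angles; "joint_velocities": joint speeds; "effort": joint torques, N m; "tool_pos": TCP position; "tool_rot": TCP orientation; "force": force on the tool from outside, world axes, zero at the start; "wrist_torque": the same for the moment, N m; "grip_width": finger opening in m; "grasp_force": force on a finger pad.
Only numpy, scipy, OpenCV 4.12 (cv2) and the standard library are available. Lean on these libraries where they do the work, as an engineer would, in place of code of your own. Each camera call takes 0.05 s, during which the arm holds its last target. There are 200 camera calls.

## Working session

There is one attempt and no reset: what is moved stays moved. The work goes in short steps, Python scripts to look and compute and a shell command to move; the robot and the scene stay as the last step left them, time stands still between calls to the robot, and variables do not carry over. Pictures are saved under pics/ and viewed, at most 10 in all, crops included, and the job is handed in when it is done.

```bash
ls; mkdir -p pics; cat > h.py <<'E'
from cell import env
import numpy as np, cv2
from scipy.spatial.transform import Rotation as R
def cam(n):
    c=env.read_camera(n); np.savez('/tmp/'+n+'.npz',**c); return c
def world(c):
    d=np.asarray(c['depth']); v,u=np.mgrid[0:480,0:640]
    P=np.stack([(u-c['cx'])/c['fx']*d,(v-c['cy'])/c['fy']*d,d],-1)
    M=cv2.Rodrigues(np.array(c['rvec'],float))[0]
    return (P-np.array(c['tvec'],float).ravel())@M
def tool():
    o=env.get_obs(); return o,np.array(o['tool_pos']),R.from_euler('xyz',o['tool_rot'],degrees=True)
E
python3 - <<'E'
from h import *
for n in('scene','top'):
    c=cam(n); cv2.imwrite(f'pics/{n}0.png',c['pixels'])
o=env.get_obs(); print(o, env.hold_point_z)
E
```

```text
pics
{'time_s': 0.1, 'qpos': array([-64.28089165,  18.43406799,  -4.01711205,  83.16746222,
         1.29527291,  78.54168619,  -3.25909736]), 'joint_velocities': array([-9.31106900e-02, -9.19117726e-02,  2.50595660e-02, -1.43033615e-01,
        7.98222690e-05, -3.32993359e-02, -6.04531239e-02]), 'effort': array([-2.12145437e-04, -4.92572415e+01, -4.05681375e-01, -3.13398814e+01,
       -6.41602417e-02,  3.95328866e-02,  9.06138575e-05]), 'tool_pos': array([0.2736106 , 0.58905971, 0.22158349]), 'tool_rot': array([-1.79902038e+02,  5.26128211e-03,  1.55092938e+02]), 'force': array([-0.5844039 , -0.43843082,  0.80962432]), 'wrist_torque': array([ 0.00060155,  0.00777461, -0.0035893 ]), 'grasp_force': 0.0, 'grip_width': 0.08703530707665355} 0.0187
```

View pics/scene0.png

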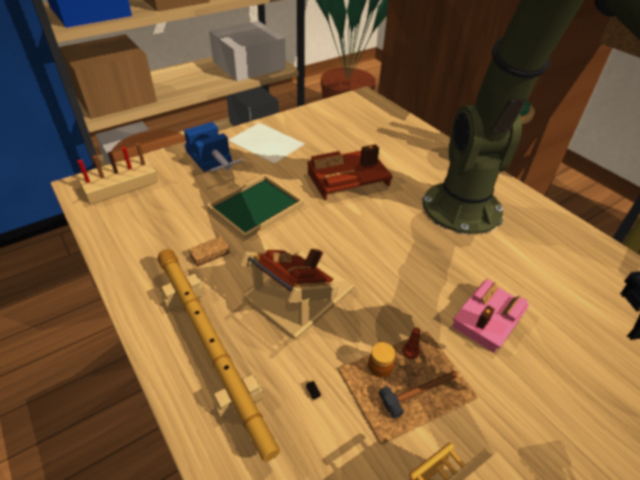

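View pics/top0.png

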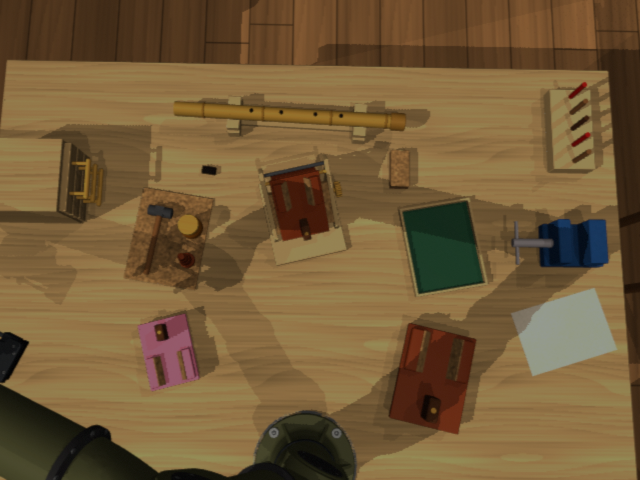

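The scene picture shows the saddle on the rest in the middle and a pink saddle as a look-alike. The top picture shows the saddle at about (303,205) with its handle at (305,229), and the tray at (442,246) to the right. The big red saddle at (433,378) and the pink one at (168,352) are the decoys. Next I measure.

```bash
python3 - <<'E'
from h import *
c=np.load('/tmp/top.npz'); W=world(c); px=c['pixels'].astype(int); hsv=cv2.cvtColor(c['pixels'],cv2.COLOR_BGR2HSV)
b,g,r=px[...,0],px[...,1],px[...,2]
valid=c['depth']>0
# tray
m=(g>r+15)&(g>b)&valid; m[:, :380]=0; m[:, 500:]=0; m[:180]=0; m[310:]=0
P=W[m]; rc=cv2.minAreaRect(P[:,:2].astype(np.float32)*1000); print('felt',m.sum(),rc,np.median(P[:,2]))
# saddle red
m=(hsv[...,0]<10)|(hsv[...,0]>172); m&=(hsv[...,1]>150)&valid; k=np.zeros_like(m); k[160:245,262:345]=1; m&=k
P=W[m]; print(m.sum(),P.min(0),P.max(0))
# plane fit robust
best=None; rng=np.random.default_rng(0)
for _ in range(300):
    q=P[rng.choice(len(P),3,0)]; n=np.cross(q[1]-q[0],q[2]-q[0]); n/=np.linalg.norm(n)+1e-12
    s=np.abs((P-q[0])@n)<.003
    if best is None or s.sum()>best.sum(): best=s
Q=P[best]; cen=Q.mean(0); n=np.linalg.svd(Q-cen)[2][2]; n*=np.sign(n[2]); print('n',n,'tilt',np.arccos(n[2]),'yaw',np.degrees(np.arctan2(-n[1],-n[0])),'inl',best.sum())
yaw=np.arctan2(-n[1],-n[0])
xa=np.array([0,0,1])-n*n[2]; xa/=np.linalg.norm(xa); ya=np.cross(n,xa)
L=(Q-cen)@np.stack([xa,ya,n],1); print('plate rect',cv2.minAreaRect(L[:,:2].astype(np.float32)*1000),np.percentile(L,[1,99],axis=0)*1000,'cen',cen)
# everything above plane: handle
A=W[160:245,262:345][valid[160:245,262:345]]; LA=(A-cen)@np.stack([xa,ya,n],1)
s=(LA[:,2]>.030)&(LA[:,2]<.05)&(abs(LA[:,0])<.1)&(abs(LA[:,1])<.055); print('handle',s.sum(),LA[s].mean(0),A[s].mean(0),LA[s].max(0),LA[s].min(0))
s=(LA[:,2]>.009)&(LA[:,2]<.02)&(abs(LA[:,0])<.1)&(abs(LA[:,1])<.055); print('cheek',s.sum(),LA[s].mean(0),LA[s].max(0),LA[s].min(0))
big=cv2.resize(c['pixels'][140:280,240:360],None,fx=5,fy=4.2); cv2.imwrite('pics/crop.png',cv2.resize(c['pixels'][150:275,245:360],None,fx=5,fy=4.8,interpolation=cv2.INTER_CUBIC))
E
```

```text
felt 5155 ((496.4825439453125, -318.6947937011719), (195.1682891845703, 154.09291076660156), 10.424391746520996) 0.005212245534018887
2534 [ 0.50048434 -0.04344141  0.04934395] [0.65082859 0.08269133 0.15511041]
n [-0.59154004 -0.15110085  0.79199048] tilt 0.6567339648816631 yaw 14.329026305931674 inl 1498
plate rect ((5.888099670410156, 1.3893661499023438), (107.09336853027344, 148.55694580078125), 89.49546813964844) [[-66.01718152 -51.46225468  -2.75716423]
 [ 78.63283525  53.47277823   3.09595539]] cen [0.56412945 0.01654301 0.09681337]
handle 137 [-0.03848478  0.00292961  0.03993414] [0.51025039 0.00580402 0.10494458] [-0.02153198  0.01169232  0.04673163] [-0.05996882 -0.00637791  0.03004933]
cheek 663 [0.03935711 0.0017195  0.0137162 ] [0.07443011 0.05159296 0.0198091 ] [-0.02882377 -0.04833449  0.00902794]
```

```bash
cat >> h.py <<'E'
cen=np.array([.56413,.01654,.09681]); n=np.array([-.59154,-.1511,.79199]); xa=np.array([0,0,1])-n*n[2]; xa/=np.linalg.norm(xa); ya=np.cross(n,xa)
PC=cen+.0059*xa+.0014*ya
H=PC-.045*xa+.029*n; LIP=PC+.0655*xa-.014*n
def delta(target_tcp,yaw=None):
    "shift (cm, tool axes) and twist from the present measured pose to a world TCP target"
    o,p,r=tool(); d=r.inv().apply(np.array(target_tcp)-p)*100
    t=None
    if yaw is not None:
        t=-((yaw-o['tool_rot'][2]+180)%360-180)
    return np.round(d,2),t
E
python3 - <<'E'
from h import *
print(H,LIP,'yaw',np.degrees(np.arctan2(xa[1],xa[0])))
print(delta(H+[0,0,.10],14.3))
E
```

```text
[0.51662542 0.00585062 0.09590581] [0.62685397 0.03400685 0.12931431] yaw 14.32894955092525
(array([-46.6 , -42.66,   2.64]), np.float64(140.7929376808381))
```

```bash
python3 -m jog '[{"dp":[-5.8,-5.3,0.3],"twist":10,"fingers":1},{"dp":[-11.6,-10.7,0.6],"twist":20,"fingers":1},{"dp":[-15.5,-14.2,1],"twist":30,"fingers":1},{"dp":[-19.4,-17.8,1],"twist":40,"fingers":1},{"dp":[-23.3,-21.3,1],"twist":50,"fingers":1},{"dp":[-27.2,-24.9,1],"twist":60,"fingers":1},{"dp":[-31,-28.4,1],"twist":70,"fingers":1},{"dp":[-35,-32,1],"twist":80,"fingers":1}]' 5
python3 - <<'E'
from h import *
print(delta(H+[0,0,.10],14.3), env.get_obs()['qpos'])
E
```

```text
time_s: 1.1
tool_pos: [0.4566, 0.1502, 0.2124]
tool_rot: [-180.0, -0.0, 74.8]
force: [0.7, -0.3, 0.2]
grip_width: 0.087
grasp_force: 0.0
(array([-12.35,   9.58,   1.64]), np.float64(60.47230713111216)) [-40.83114101  -2.61882514  18.99913709 107.80155308   0.86514684
  74.67563036 -37.30676499]
```

```bash
python3 -m jog '[{"dp":[-3,2.4,0.5],"twist":10,"fingers":1},{"dp":[-6,4.8,1],"twist":20,"fingers":1},{"dp":[-9,7.2,1.5],"twist":30,"fingers":1},{"dp":[-12.3,9.6,1.6],"twist":40,"fingers":1},{"dp":[-12.3,9.6,1.6],"twist":50,"fingers":1},{"dp":[-12.3,9.6,1.6],"twist":60.5,"fingers":1},{"dp":[-12.3,9.6,1.6],"twist":60.5,"fingers":1},{"dp":[-12.3,9.6,1.6],"twist":60.5,"fingers":1}]' 5
python3 - <<'E'
from h import *
c=cam('wrist'); cv2.imwrite('pics/w1.png',c['pixels'])
W=world(c); v=c['depth']>0
A=W[v]; LA=(A-PC)@np.stack([xa,ya,n],1)
s=(LA[:,2]>.038)&(LA[:,2]<.05)&(abs(LA[:,0]+.045)<.03)&(abs(LA[:,1])<.02); print('handle top',s.sum(),np.percentile(LA[s],[2,50,98],axis=0))
s=(abs(LA[:,2])<.006)&(LA[:,0]<-.0)&(LA[:,0]>-.07)&(abs(LA[:,1])<.05)&(abs(LA[:,1])>.02);print('plate z',s.sum(),np.median(LA[s],axis=0))
o,p,r=tool(); print(delta(H-[0,0,.0187],14.3),o['qpos'])
E
```

```text
time_s: 2.1
tool_pos: [0.5174, 0.0084, 0.1964]
tool_rot: [-180.0, 0.0, 14.8]
force: [0.2, -0.1, -0.3]
grip_width: 0.0873
grasp_force: 0.0
handle top 1029 [[-0.06354513 -0.0088702   0.03853329]
 [-0.04340804 -0.00018812  0.042191  ]
 [-0.03057186  0.00841011  0.04320831]]
plate z 5301 [-0.03735623 -0.02003723  0.00049236]
(array([-0.14,  0.23, 11.92]), np.float64(0.4479859219854916)) [-31.86057241   2.75302383  29.04408276 104.81604811  -1.40036365
  72.79461301 -77.68197341]
```

View pics/w1.png

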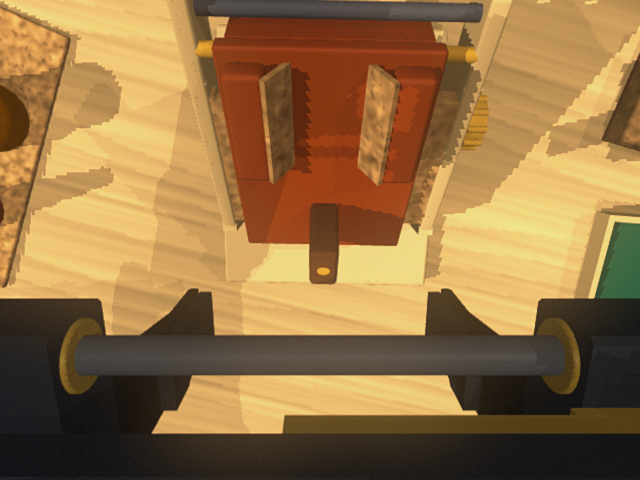

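The wrist picture confirms the pose: handle at (323,243), centred between the open fingers and aligned, with the lip at the brass and dark rods along the top edge. I'll descend and close lightly.

```bash
python3 -m jog '[{"dp":[-0.1,0.2,3],"twist":0.4,"fingers":1},{"dp":[-0.1,0.2,6],"twist":0.4,"fingers":1},{"dp":[-0.1,0.2,9],"twist":0.4,"fingers":1},{"dp":[-0.1,0.2,11],"twist":0.4,"fingers":1},{"dp":[-0.1,0.2,11.8],"twist":0.4,"fingers":1},{"dp":[-0.1,0.2,11.8],"twist":0.4,"fingers":1},{"dp":[-0.1,0.2,11.8],"twist":0.4,"fingers":0.3},{"dp":[-0.1,0.2,11.8],"twist":0.4,"fingers":0.2}]' 5
python3 -m jog '[{"dp":[0,0,0],"twist":0,"fingers":0.1},{"dp":[0,0,0],"twist":0,"fingers":0},{"dp":[0,0,0],"twist":0,"fingers":0},{"dp":[0,0,0],"twist":0,"fingers":0},{"dp":[0,0,0],"twist":0,"fingers":0},{"dp":[0,0,0],"twist":0,"fingers":0}]' 5
python3 - <<'E'
from h import *
o,p,r=tool(); print(p-(H-[0,0,.0187]))
a=.6569
h=lambda t:np.array([-110.5*np.cos(t)-43*np.sin(t),-110.5*np.sin(t)+43*np.cos(t)])
for t in [.55,.45,.35,.25,.15,.05,0]: print(t,np.round((h(t)-h(a))/10,2))
E
```

```text
time_s: 3.15
tool_pos: [0.5178, 0.0062, 0.0795]
tool_rot: [-180.0, -0.1, 14.2]
force: [-0.3, 0.3, -0.3]
grip_width: 0.0743
grasp_force: 0.0
time_s: 3.9
tool_pos: [0.5172, 0.006, 0.0786]
tool_rot: [180.0, -0.0, 14.2]
force: [0.4, -0.6, -0.1]
grip_width: 0.018
grasp_force: 5.0
[0.00056192 0.00014651 0.00134635]
0.55 [-0.29  1.23]
0.45 [-0.44  2.41]
0.35 [-0.48  3.59]
0.25 [-0.39  4.78]
0.15 [-0.19  5.94]
0.05 [0.13 7.09]
0 [0.33 7.64]
```

```bash
python3 -m jog '[{"dp":[-0.15,0,-0.6],"twist":0,"fingers":0},{"dp":[-0.29,0,-1.2],"twist":0,"fingers":0},{"dp":[-0.37,0,-1.8],"twist":0,"fingers":0},{"dp":[-0.44,0,-2.4],"twist":0,"fingers":0},{"dp":[-0.47,0,-3.0],"twist":0,"fingers":0},{"dp":[-0.48,0,-3.6],"twist":0,"fingers":0},{"dp":[-0.44,0,-4.2],"twist":0,"fingers":0},{"dp":[-0.39,0,-4.8],"twist":0,"fingers":0}]' 5
cat >> h.py <<'E'
def plate(c,name):
    "plane of the red plate near the handle side, seen from camera c"
    W=world(c); hsv=cv2.cvtColor(c['pixels'],cv2.COLOR_BGR2HSV); _,p,_=tool()
    m=((hsv[...,0]<10)|(hsv[...,0]>172))&(hsv[...,1]>150)&(c['depth']>0)&(np.hypot(W[...,0]-p[0],W[...,1]-p[1])<.17)&(W[...,2]>.02)
    P=W[m]; best=None; rng=np.random.default_rng(0)
    for _ in range(400):
        q=P[rng.choice(len(P),3,0)]; nn=np.cross(q[1]-q[0],q[2]-q[0]); nn/=np.linalg.norm(nn)+1e-12
        s=np.abs((P-q[0])@nn)<.0025
        if best is None or s.sum()>best.sum(): best=s
    Q=P[best]; ce=Q.mean(0); nn=np.linalg.svd(Q-ce)[2][2]; nn*=np.sign(nn[2])
    print(name,len(P),best.sum(),'n',np.round(nn,3),'cen',np.round(ce,4),'max',P.max(0).round(3),'min',P.min(0).round(3)); return Q,nn
E
python3 - <<'E'
from h import *
plate(cam('top'),'top'); plate(cam('wrist'),'wrist')
o,p,r=tool();print(p,o['force'])
E
```

```text
time_s: 4.9
tool_pos: [0.5135, 0.0052, 0.127]
tool_rot: [-180.0, -0.0, 14.2]
force: [-1.1, -0.5, -2.6]
grip_width: 0.0178
grasp_force: 5.0
top 48 45 n [-0.079  0.996  0.05 ] cen [0.5877 0.0761 0.1945] max [0.619 0.085 0.522] min [0.489 0.052 0.132]Traceback (most recent call last):
  File "<stdin>", line 2, in <module>
  File "h.py", line 32, in plate
    Q=P[best]; ce=Q.mean(0); nn=np.linalg.svd(Q-ce)[2][2]; nn*=np.sign(nn[2])
                                ~~~~~~~~~~~~~^^^^^^
    u, s, vh = gufunc(a, signature=signature)
               ~~~~~~^^^^^^^^^^^^^^^^^^^^^^^^
numpy._core._exceptions._ArrayMemoryError: Unable to allocate 12.6 GiB for an array with shape (41111, 41111) and data type float64
```

```bash
sed -i 's/nn=np.linalg.svd(Q-ce)\[2\]\[2\]/nn=np.linalg.eigh(np.cov((Q-ce).T))[1][:,0]/' h.py
python3 - <<'E'
from h import *
c=np.load('/tmp/wrist.npz'); Q,nn=plate(c,'wrist'); print('tilt',np.arccos(nn[2]))
E
```

```text
wrist 60522 41111 n [-0.236 -0.06   0.97 ] cen [0.5637 0.0187 0.1269] max [0.631 0.085 0.204] min [ 0.496 -0.047  0.11 ]
tilt 0.24578896917883492
```

The tilt is 0.246 rad, as planned. Next I'll swing it on to level.

```bash
python3 -m jog '[{"dp":[0.1,0,-0.6],"twist":0,"fingers":0},{"dp":[0.2,0,-1.2],"twist":0,"fingers":0},{"dp":[0.37,0,-1.75],"twist":0,"fingers":0},{"dp":[0.52,0,-2.3],"twist":0,"fingers":0},{"dp":[0.72,0,-2.85],"twist":0,"fingers":0},{"dp":[0.72,0,-2.85],"twist":0,"fingers":0},{"dp":[0.72,0,-2.85],"twist":0,"fingers":0}]' 5
python3 - <<'E'
from h import *
c=cam('wrist'); Q,nn=plate(c,'wrist'); cv2.imwrite('pics/w2.png',c['pixels'])
yw=np.radians(14.3); e=np.array([np.cos(yw),np.sin(yw),0]); print('tilt along x',np.arcsin(-nn@e))
E
```

```text
time_s: 5.88
tool_pos: [0.5209, 0.0071, 0.1553]
tool_rot: [180.0, -0.1, 14.2]
force: [1.4, -0.1, -1.4]
grip_width: 0.0176
grasp_force: 5.0
wrist 57801 40729 n [-0.003 -0.001  1.   ] cen [0.5738 0.0214 0.1417] max [0.648 0.088 0.232] min [ 0.504 -0.045  0.139]
tilt along x 0.0029292793573654254
```

View pics/w2.png

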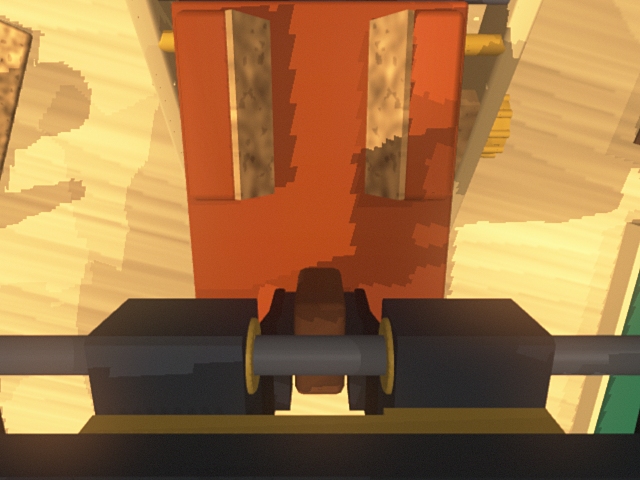

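The picture shows the saddle level, with its lip edge in the slot at the top (y≈5) and the handle held at (320,330). I'll grip firmly, centre the lip in the slot and lift.

```bash
python3 -m jog '[{"dp":[0,0,0],"twist":0,"fingers":0},{"dp":[0,0,0],"twist":0,"fingers":0},{"dp":[0.2,0,0],"twist":0,"fingers":0},{"dp":[0.2,0,0],"twist":0,"fingers":0},{"dp":[0.2,0,-0.3],"twist":0,"fingers":0},{"dp":[0.2,0,-0.6],"twist":0,"fingers":0},{"dp":[0.2,0,-0.9],"twist":0,"fingers":0},{"dp":[0.2,0,-0.9],"twist":0,"fingers":0}]' 50
python3 - <<'E'
from h import *
c=cam('wrist'); Q,nn=plate(c,'wrist')
yw=np.radians(14.3); e=np.array([np.cos(yw),np.sin(yw),0]); print('tilt along x',np.arcsin(-nn@e),env.get_obs()['force'])
E
```

```text
time_s: 6.92
tool_pos: [0.5219, 0.0074, 0.164]
tool_rot: [-180.0, 0.0, 14.2]
force: [-1.3, 0.3, -3.7]
grip_width: 0.0176
grasp_force: 50.0
wrist 57161 40322 n [ 0.002 -0.001  1.   ] cen [0.5748 0.022  0.1501] max [0.649 0.095 0.244] min [ 0.504 -0.045  0.132]
tilt along x -0.0018503832465586979 [-2.21880125  0.12285189 -1.63639855]
```

```bash
python3 -m jog '[{"dp":[0,0,-0.5],"twist":0,"fingers":0},{"dp":[0,0,-1.0],"twist":0,"fingers":0},{"dp":[0,0,-1.6],"twist":0,"fingers":0},{"dp":[0,0,-2.5],"twist":0,"fingers":0},{"dp":[0,0,-3.5],"twist":0,"fingers":0},{"dp":[0,0,-4.5],"twist":0,"fingers":0},{"dp":[0,0,-5.5],"twist":0,"fingers":0},{"dp":[0,0,-6.0],"twist":0,"fingers":0}]' 50
python3 - <<'E'
from h import *
c=cam('wrist'); Q,nn=plate(c,'wrist')
o,p,r=tool(); e=r.apply([1,0,0]); print('tilt along x',np.arcsin(-nn@e))
# saddle plate extent in tool axes, from plane pixels
L=(Q-p)@r.as_matrix(); print(np.percentile(L,[.5,50,99.5],axis=0).round(4))
ty=np.radians(10.4); T=np.array([.4965,-.3187,0]); tx=np.array([np.cos(ty),np.sin(ty),0])
tgt=T-.045*tx; tgt[2]=p[2]; print(delta(tgt,10.4),tgt)
E
```

```text
time_s: 7.98
tool_pos: [0.5226, 0.0075, 0.225]
tool_rot: [-180.0, -0.1, 14.2]
force: [-0.2, -0.0, -2.5]
grip_width: 0.0175
grasp_force: 50.0
wrist 52085 37237 n [-0.001 -0.001  1.   ] cen [0.5718 0.0214 0.2113] max [0.65  0.088 0.301] min [ 0.506 -0.045  0.209]
tilt along x -0.0006228144809727508
[[-0.0039 -0.0538  0.0125]
 [ 0.0417 -0.0007  0.0142]
 [ 0.1169  0.0527  0.0158]]
(array([-1.504e+01,  3.068e+01, -3.000e-02]), np.float64(3.7874999193993517)) [ 0.45223928 -0.32682336  0.22534849]
```

```bash
python3 -m jog '[{"dp":[-0.7,1.5,0],"twist":0.5,"fingers":0},{"dp":[-2.3,4.6,0],"twist":1,"fingers":0},{"dp":[-4.2,8.6,0],"twist":1.5,"fingers":0},{"dp":[-6.4,13,0],"twist":2,"fingers":0},{"dp":[-8.6,17.5,0],"twist":2.5,"fingers":0},{"dp":[-10.8,22,0],"twist":3,"fingers":0},{"dp":[-13,26.4,0],"twist":3.5,"fingers":0},{"dp":[-14.5,29.5,0],"twist":3.8,"fingers":0}]' 50
python3 -m jog '[{"dp":[-0.4,1.1,0],"twist":0,"fingers":0},{"dp":[-0.4,1.1,0],"twist":0,"fingers":0},{"dp":[-0.4,1.1,0],"twist":0,"fingers":0}]' 50
python3 - <<'E'
from h import *
c=cam('wrist'); cv2.imwrite('pics/w3.png',c['pixels']); Q,nn=plate(c,'wrist')
o,p,r=tool(); e=r.apply([1,0,0]); print('tilt along x',np.arcsin(-nn@e),o['qpos'])
L=(Q-p)@r.as_matrix(); print(np.percentile(L,[.5,50,99.5],axis=0).round(4))
ty=np.radians(10.4); T=np.array([.4965,-.3187,0]); tx=np.array([np.cos(ty),np.sin(ty),0])
tgt=T-.045*tx; tgt[2]=p[2]; print(delta(tgt,10.4))
# foot height above felt if plate top minus 30 mm
print('lowest above felt', Q[:,2].mean()-.030-.005)
E
```

```text
time_s: 9.02
tool_pos: [0.4515, -0.3178, 0.2239]
tool_rot: [180.0, 0.1, 10.1]
force: [0.3, 0.6, -2.7]
grip_width: 0.0176
grasp_force: 50.0
time_s: 9.4
tool_pos: [0.4526, -0.324, 0.2237]
tool_rot: [-179.9, -0.0, 10.5]
force: [0.9, 0.7, -2.3]
grip_width: 0.0174
grasp_force: 50.0
wrist 50128 37417 n [ 0.    -0.002  1.   ] cen [ 0.5009 -0.314   0.2099] max [ 0.578 -0.249  0.3  ] min [ 0.283 -0.377  0.021]
tilt along x -2.822205179823035e-06 [-10.2011597    8.50504341  47.80050874  97.96920245  -6.52460433
  76.42232201 -40.6277507 ]
[[-0.0038 -0.0536  0.0123]
 [ 0.0406 -0.0002  0.0139]
 [ 0.1167  0.0528  0.0156]]
(array([-0.11,  0.28, -0.  ]), np.float64(0.14565086245229963))
lowest above felt 0.17489671215902886
```

View pics/w3.png

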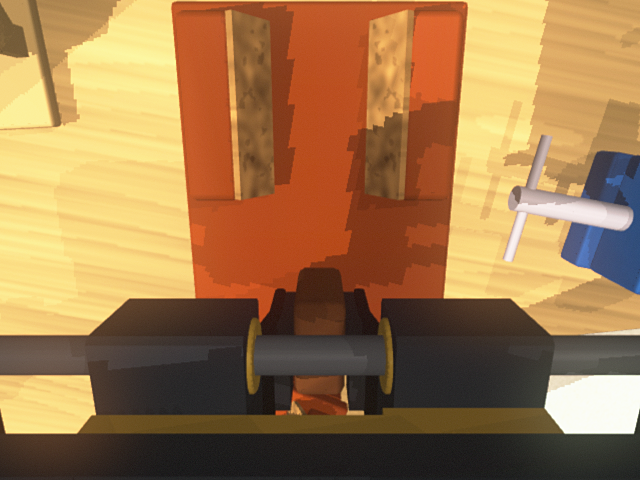

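The picture shows the saddle level and held firmly, with the tray hidden beneath it. I'll lower it.

```bash
python3 -m jog '[{"dp":[0,0.1,1.5],"twist":0,"fingers":0},{"dp":[0,0.2,3.5],"twist":0,"fingers":0},{"dp":[0,0.2,6],"twist":0,"fingers":0},{"dp":[0,0.2,8.5],"twist":0,"fingers":0},{"dp":[0,0.2,11],"twist":0,"fingers":0},{"dp":[0,0.2,13.5],"twist":0,"fingers":0},{"dp":[0,0.2,15],"twist":0,"fingers":0},{"dp":[0,0.2,15.5],"twist":0,"fingers":0}]' 50
python3 -m jog '[{"dp":[0,0,0],"twist":0,"fingers":0},{"dp":[0,0,0.4],"twist":0,"fingers":0},{"dp":[0,0,0.8],"twist":0,"fingers":0},{"dp":[0,0,1.1],"twist":0,"fingers":0},{"dp":[0,0,1.3],"twist":0,"fingers":0},{"dp":[0,0,1.3],"twist":0,"fingers":0}]' 50
python3 - <<'E'
from h import *
c=cam('wrist'); Q,nn=plate(c,'wrist'); o,p,r=tool()
Q=Q[Q[:,2]<.1]
print('n',nn,'lowest above felt', np.median(Q[:,2])-.035,o['force'],p)
E
```

```text
time_s: 10.45
tool_pos: [0.4519, -0.3269, 0.0679]
tool_rot: [-179.9, 0.1, 10.4]
force: [0.5, -0.9, -3.7]
grip_width: 0.0182
grasp_force: 50.0
time_s: 11.2
tool_pos: [0.4523, -0.3275, 0.0559]
tool_rot: [-180.0, 0.0, 10.4]
force: [0.3, 0.6, -1.9]
grip_width: 0.0175
grasp_force: 50.0
wrist 61422 43129 n [ 0.001 -0.001  1.   ] cen [ 0.5047 -0.3179  0.042 ] max [ 0.578 -0.253  0.132] min [ 0.435 -0.381  0.039]
n [ 7.61987065e-04 -1.41915683e-03  9.99998703e-01] lowest above felt 0.00704811169879279 [-0.33647993 -0.64557213 -2.53894121] [ 0.45241519 -0.32763077  0.05602257]
```

```bash
python3 -m jog '[{"dp":[0,0,0.25],"twist":0,"fingers":0},{"dp":[0,0,0.45],"twist":0,"fingers":0},{"dp":[0,0,0.6],"twist":0,"fingers":0},{"dp":[0,0,0.7],"twist":0,"fingers":0},{"dp":[0,0,0.75],"twist":0,"fingers":0},{"dp":[0,0,0.75],"twist":0,"fingers":0}]' 50
python3 - <<'E'
from h import *
c=cam('wrist'); Q,nn=plate(c,'wrist'); o,p,r=tool()
print('lowest above felt', np.median(Q[:,2])-.035,o['force'],p)
E
```

```text
time_s: 12.0
tool_pos: [0.4524, -0.3276, 0.0488]
tool_rot: [-180.0, -0.0, 10.4]
force: [-1.9, 1.2, 1.5]
grip_width: 0.0179
grasp_force: 50.0
wrist 61551 43170 n [ 0.001 -0.001  1.   ] cen [ 0.5046 -0.3179  0.0349] max [ 0.578 -0.253  0.125] min [ 0.438 -0.381  0.032]
lowest above felt -7.871447557518396e-05 [-1.28840025  0.8591608   0.86375334] [ 0.45243235 -0.32756574  0.04878242]
```

It's on the felt. I'll open the fingers and back off.

```bash
python3 -m jog '[{"dp":[0,0,0],"twist":0,"fingers":0},{"dp":[0,0,0],"twist":0,"fingers":0.25},{"dp":[0,0,0],"twist":0,"fingers":0.4},{"dp":[0,0,0],"twist":0,"fingers":0.6},{"dp":[0,0,0],"twist":0,"fingers":0.6},{"dp":[0,0,0],"twist":0,"fingers":0.6},{"dp":[0,0,0],"twist":0,"fingers":0.6}]' 5
python3 -m jog '[{"dp":[0,0,-1],"twist":0,"fingers":0.6},{"dp":[0,0,-3],"twist":0,"fingers":0.6},{"dp":[0,0,-6],"twist":0,"fingers":0.6},{"dp":[0,0,-10],"twist":0,"fingers":0.6},{"dp":[0,0,-14],"twist":0,"fingers":0.6},{"dp":[0,0,-18],"twist":0,"fingers":0.6},{"dp":[0,0,-18],"twist":0,"fingers":0.6},{"dp":[0,0,-18],"twist":0,"fingers":0.6}]' 5
python3 - <<'E'
from h import *
c=cam('wrist'); cv2.imwrite('pics/w4.png',c['pixels']); Q,nn=plate(c,'wrist'); print(nn,np.median(Q[:,2]))
print(cv2.minAreaRect(Q[:,:2].astype(np.float32)*1000))
W=world(c); px=c['pixels'].astype(int); m=(px[...,1]>px[...,2]+15)&(px[...,1]>px[...,0])&(c['depth']>0)&(W[...,2]<.015)
print('felt',m.sum(),cv2.minAreaRect(W[m][:,:2].astype(np.float32)*1000))
E
```

```text
time_s: 12.92
tool_pos: [0.4524, -0.3276, 0.0485]
tool_rot: [-180.0, -0.0, 10.4]
force: [0.1, 0.4, -0.0]
grip_width: 0.0514
grasp_force: 0.0
time_s: 13.92
tool_pos: [0.4523, -0.3276, 0.2291]
tool_rot: [-180.0, -0.1, 10.4]
force: [-1.0, 0.1, -1.0]
grip_width: 0.0518
grasp_force: 0.0
wrist 17040 12810 n [ 0.001 -0.001  1.   ] cen [ 0.4868 -0.3199  0.0349] max [ 0.577 -0.253  0.302] min [ 0.282 -0.385  0.02 ]
[ 1.48782421e-03 -5.66339929e-04  9.99998733e-01] 0.03489999862027179
((426.2440185546875, -332.174072265625), (286.8743591308594, 108.92664337158203), 10.433679580688477)
felt 7239 ((496.33941650390625, -323.605224609375), (194.51016235351562, 145.33897399902344), 10.313542366027832)
```

View pics/w4.png

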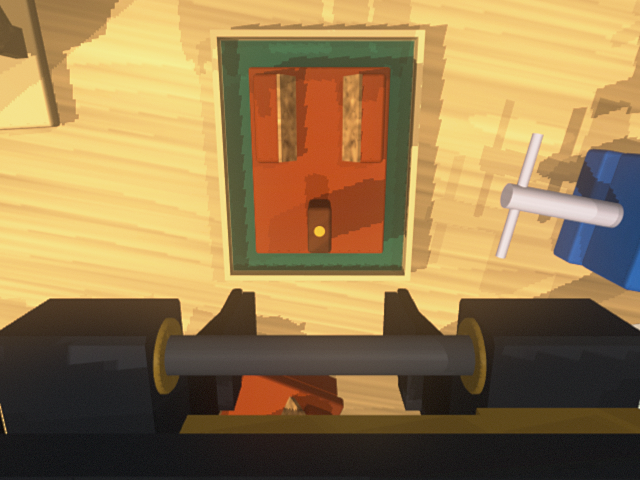

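The picture shows the saddle at (320,160), level and centred in the tray, standing on the felt with its handle up. The gripper is clear of it, so I'll hand in.

```bash
python3 -c "
from cell import env
print(env.sign_off())"
```

```text
the job is handed in; nothing more can be done
None
```

I swung the saddle level on the ledge rod, lifted it straight off, set it down level and centred in the green felt-lined tray, then released it and handed the job in at about 14 s; the hand-in returned no verdict.

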